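# Lock a well plate into the plate shaker

## Task

With the fingertips, push the white well plate along its guides on the shaker's deck until it sits fully home against the two far stops. Then push the shaker's clamp lever the same way, past its first click to its second and last stop, so that it stays there. Do not lift the plate out of its guides, do not move the lever before the plate is home, and leave the other things on the bench and on the shaker where they stand.

Things in the scene. Friction and masses are not known exactly. Their poses are not given: they have to be found in the camera images.
- station: Plate shaker, a white box with an aluminium deck, fixed to the bench, 240 mm (its x) by 280 mm (its y), deck top 60 mm above the bench. Origin: centre of its underside, on the bench. Its +x is the push direction for both plate and lever and points roughly away from the robot (yaw within 0.4 rad); +y is to its left. The plate nest is left of the middle; the lever is on the right (-y).
- plate: Loose white 96-well plate, 86 mm (x) by 128 mm (y) by 13.5 mm high, 60 to 130 g, lying on the deck between two steel side guides 8 mm high that run along the shaker's x (1.5 mm play on each side; each guide is 6 mm thick). Origin: centre of its underside; axes parallel to the shaker's within 0.03 rad. It starts 20 to 45 mm short of home; 70 mm or more of bare deck lies before its near edge, free for fingers.
- plate_home (a point): Point on the deck top (60 mm above the bench) where the plate's origin lies when the plate is home; axes of the shaker. The two far stops (10 mm thick, 11 mm high, 24 mm wide, fixed, rigid) begin 43 mm beyond it in +x, at 40 mm either side.
- clamp_lever (a joint): Travel of the clamp lever along the shaker's +x, m: 0 parked (start), 0.025 first click, 0.050 second and last stop (hard end). Spring detents: 5 to 6 N to leave a stop (1 to 2 N more if fast), easing until it lets go some 13 mm past it (at 0.013 and 0.038) and snaps to the next; left between, it springs to the nearer. It drives a steel tongue 25 mm sideways over the plate's right edge.
- lever_face (a point): Centre of the near (-x) flat face of the lever's black upright paddle; moves with it. The paddle is 12 mm (x) by 24 mm (y) by 36 mm high, with its top 18 mm above this point, and its lower edge about 66 mm above the bench. It stands in a track plate 34 mm wide and 3 mm high on the deck, which runs from 25 mm behind the parked face to beyond the second stop. Axes of the shaker.
- vial_a: Bystander: small amber vial with white cap, 22 mm wide, 46 mm high, standing on the deck's left edge, left of the plate guides. Origin: centre of its underside.
- vial_b: Bystander: vial like the other, on the deck at its far right corner, in line with the lever track, more than 50 mm beyond the lever's last stop. Origin: centre of its underside.
- bottle: Bystander: white bottle with blue cap, 60 mm wide, 120 mm high, on the bench left of the shaker. Origin: centre of its underside.
- beaker: Bystander: glass beaker, 64 mm wide, 80 mm high, on the bench right of the shaker, at its near end. Origin: centre of its underside.
- tube_rack: Bystander: white rack of capped tubes, 160 by 70 mm, 90 mm high, on the bench right of the shaker. Origin: centre of its underside.
- tip_box: Bystander: pipette tip box, 90 by 120 mm, 56 mm high, on the bench to the near left of the shaker. Origin: centre of its underside.
- spatula: Bystander: spatula, 160 mm long, lying on the bench in front of the shaker. Origin: its underside.
Not all that is in view belongs to the job. Leave any green or purple look-alike of the plate alone.

How it is judged:
By the outcome, as a careful person would: the job done as asked, in the order asked, and still so for the second after the job is handed in, with the robot touching nothing.
It also fails if it takes over 38 s, if anything falls off the work surface, if the arm or the gripper's body presses on something with over 40 N, if the wrist force passes 120 N, or if a joint passes its speed limit or range.

## Robot

A 6-joint arm with a two-finger parallel gripper is mounted at the origin on the work surface. World frame = base frame: x ahead of the robot, y to its left, z up, the work surface at z = 0. Lengths are in m, angles in rad, forces in N, time in s.
With the tool pointing down it reaches from about 0.25 to 0.775 m from the base axis. Payload 4 kg.
Tool frame: the origin (TCP) lies between the finger pads; the fingertips stand 22 mm ahead of it and the grasp point (between the pads) lies 3 mm ahead of it (ctrl.tip_reach is the distance from the TCP to the fingertips, in m); z points along the fingers, y is the line along which they close (so a half turn about z gives the same grasp; the last joint's range is limited). The gripper opens to 94 mm and grips with 3 to 60 N. Pads are 16 mm wide; open, the fingers measure 119 mm over their backs; the gripper's body (75 mm by 177 mm) begins 78 mm behind the grasp point.
Start: joints at [-1.345, 0.087, 1.371, -0, 1.684, -0.103], TCP at [0.178, -0.521, 0.228] pointing down, gripper open.
Joint ranges: [-3.1, 3.1], [-0.76, 2.03], [0.27, 2.55], [-1.08, 4.22], [0.17, 2.65], [-2.57, 2.57]. Speed limits (rad/s): [2.79, 2.79, 3.14, 3.14, 3.14, 3.14].

## Interface

Orientations are given as a unit quaternion [x, y, z, w].
In Python, from plant import ctrl gives the robot as it stands.
- The arm moves only by the tool servo_tool, never from a script. Its argument "increments" is a list of rows, each an object with "hand": the opening, from 0 (shut) to 1 (fully open); "dp": the shift along the tool's x, y, z normalised to -1 to 1, where 1 is 20 mm, a list of three; "angular": the turn, a rotation vector about the tool's x, y, z normalised to -1 to 1, where 1 is 6 degrees, a list of three. A call has exactly 10 rows; each row shifts and turns the commanded pose from where the row before left it, along the tool's axes as they then stand; what a row does not reach is not made up. A row lasts 1/8 s, in which the tool goes at most 62.5 mm and 10.7 degrees, less where a joint would pass 70% of its speed; a pose out of reach is approached as far as the arm can. A call with a number of a shift or a turn outside -1 to 1 is refused whole. A call with a gripper value outside its range is refused whole. The fingers move at their own pace and stop on an object; the grip force is fixed at half the most. Time passes only in rows, so rows that do not move let the fingers close, or fill a call up. It gives the time, the measured TCP pose, the force, the opening and the grip force at its end, in the units of the state.
- ctrl.state(): the state, without advancing time (a new reading comes with each control period).
- ctrl.grab_frame(name): name is "scene" or "side" or "wrist"; returns a dict with "image" (420x560x3 uint8, red, green, blue), "fx", "fy", "cx", "cy" (pixels), "R" (3x3) and "t" (3): a world point X has camera coordinates R X + t; the wrist camera has in their place "tool_from_camera" (4x4, takes a point from camera to tool coordinates, whose origin is the TCP and whose axes are the flange's). Camera axes: x right, y down, z forward; pixel columns grow to the right and rows downward; lengths in m; the calibration is good to about 2 mm. A picture is of the moment at which its call begins: read the wrist's pose just before it. There is no depth.
- ctrl.hand_in(): hands the job in; it is judged then, once.
The state is a dict: "time": time; "qpos": joint angles; "qd": joint speeds; "joint_efforts": joint torques, N m; "tool_pos": TCP position; "tcp_rot": TCP orientation; "force": force on the tool from outside, world axes, zero at the start; "torque": the same for the moment, N m; "gripper_width": opening from 0.0 (shut) to 1.0 (fully open); "finger_force": force on a finger pad.
Only numpy, scipy, OpenCV 4.12 (cv2) and the standard library are available. Lean on these libraries where they do the work, as an engineer would, in place of code of your own. Each camera call takes 0.05 s, during which the arm holds its last target. There are 200 camera calls.

## Working session

There is one attempt and no reset: what is moved stays moved. The work goes in short steps, Python scripts to look and compute and a tool call to move; the robot and the scene stay as the last step left them, time stands still between calls to the robot, and variables do not carry over. Pictures are saved under pics/ and viewed, at most 10 in all, crops included, and the job is handed in when it is done.

Besides the shell and the picture viewer there is one more tool, called after "Call:" as name(argument=value, ...) on one line, values as JSON. servo_tool: Moves the arm, as the interface text tells. Its arguments: {"type":"object","properties":{"increments":{"type":"array"}},"required":["increments"]}

```bash
mkdir -p pics; ls; python3 - <<'E'
from plant import ctrl
import cv2,pickle
s=ctrl.state();print(s['time'],s['tool_pos'],s['tcp_rot'],ctrl.tip_reach)
d={}
for n in('scene','side'):
    f=ctrl.grab_frame(n);d[n]=f
    cv2.imwrite(f'pics/{n}0.png',f['image'][:,:,::-1])
    print(n,f['fx'],f['cx'],f['cy'],f['R'],f['t'])
pickle.dump(d,open('f0.pkl','wb'))
E
```

```text
pics
0.0 [ 0.17745807 -0.52005129  0.22628404] [ 9.86518055e-01  1.63648611e-01 -7.65883234e-05 -1.11920008e-03] 0.022
scene 455.7663227482423 285.6368635348822 206.71063003231777 [[ 0.79746774  0.60335779  0.00214332]
 [ 0.4964294  -0.65411146 -0.57069785]
 [-0.34293302  0.45617713 -0.82115733]] [-0.44772311 -0.18471386  1.28955258]
side 476.7701745644164 285.17159496032065 202.49505556310498 [[-9.70198255e-01 -2.42312494e-01  1.90513874e-05]
 [-1.28111566e-01  5.12880885e-01 -8.48846644e-01]
 [ 2.05676376e-01 -8.23551974e-01 -5.28639173e-01]] [0.50693721 0.11973512 1.05543465]
```

View pics/scene0.png

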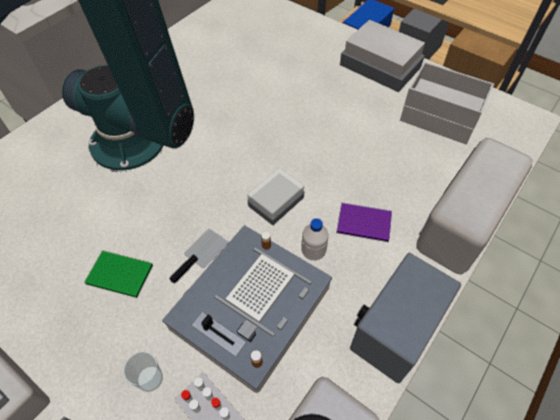

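View pics/side0.png

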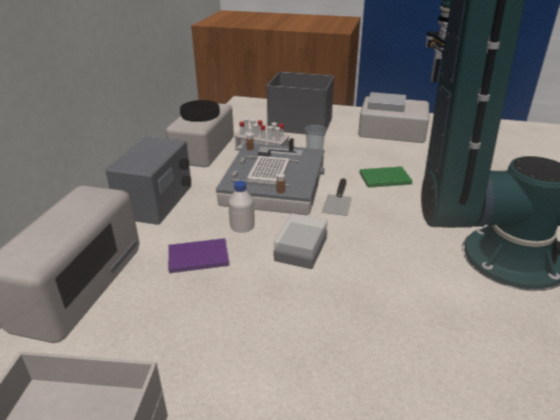

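Plate candidates in the scene view are the white 96-well plate on the deck (261,287), a green look-alike (119,273), a purple one (364,222) and the tip box (276,194). I choose the white plate on the deck. The lever candidate is the black paddle at (207,323). I'll check both in one close crop.

```bash
python3 - <<'E'
import pickle,cv2
f=pickle.load(open('f0.pkl','rb'))['scene']
c=f['image'][220:395,155:345,::-1]
cv2.imwrite('pics/crop0.png',cv2.resize(c,None,fx=3.4,fy=3.4,interpolation=cv2.INTER_CUBIC)[:600])
E
```

```text
(no output)
```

View pics/crop0.png

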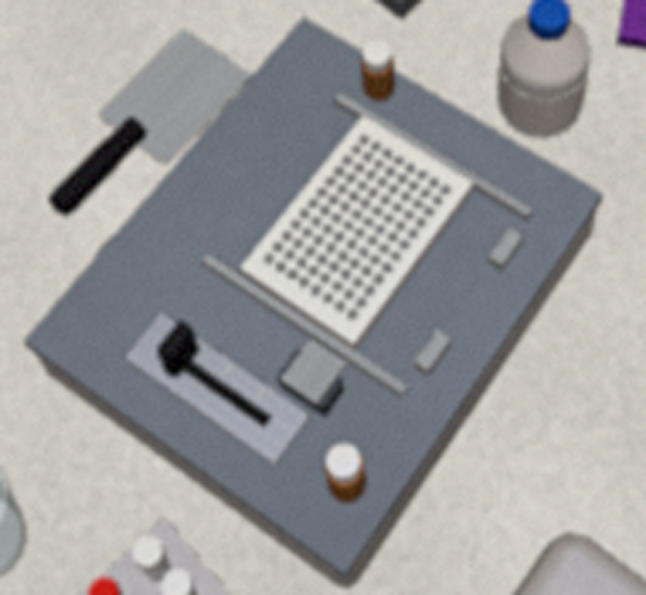

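The crop shows the white plate between its guides, with crop corners at about (362,117), (473,182), (355,343) and (243,268). The two far stops are at (505,247) and (432,352), and the black paddle is at (178,348) on its track plate. I'll compute poses from these.

```bash
cat > h.py <<'E'
import numpy as np
def ray(f,uv,z,R=None,t=None):
    R=np.array(f['R']);t=np.array(f['t'])
    d=R.T@np.array([(uv[0]-f['cx'])/f['fx'],(uv[1]-f['cy'])/f['fy'],1]);o=-R.T@t
    return (o+d*(z-o[2])/d[2])
E
python3 - <<'E'
import pickle,numpy as np
from h import ray
f=pickle.load(open('f0.pkl','rb'))['scene']
P=lambda c,z:ray(f,(c[0]/3.4+155,c[1]/3.4+220),z)[:2]
D=np.array([P(c,.06) for c in[(27,343),(305,18),(602,195),(348,572)]])
M=np.array([[-.12,-.14],[-.12,.14],[.12,.14],[.12,-.14]])
a=D-D.mean(0);yaw=np.arctan2((M[:,0]*a[:,1]-M[:,1]*a[:,0]).sum(),(M*a).sum())
c=D.mean(0);Rz=np.array([[np.cos(yaw),-np.sin(yaw)],[np.sin(yaw),np.cos(yaw)]])
print('station',c,yaw,'resid',(a@Rz-M).round(4).tolist())
S=lambda c_,z:((P(c_,z)-c)@Rz).round(4)
for n,q,z in[('pNL',(362,117),.0735),('pFL',(473,182),.0735),('pFR',(355,343),.0735),('pNR',(243,268),.0735),('gLn',(340,97),.068),('gLf',(528,212),.068),('gRn',(207,258),.068),('gRf',(405,390),.068),('stopL near',(490,258),.071),('stopL n2',(510,229),.071),('stopR n',(417,361),.071),('stopR n2',(437,330),.071),('paddle top',(180,330),.102),('padbase',(176,372),.066),('trkNL',(160,313),.063),('trkNR',(127,354),.063),('trkFL',(308,418),.063),('trkFR',(275,461),.063),('vialb base',(347,495),.06),('viala',(380,92),.06),('block',(315,360),.075)]:
    print(n,S(q,z),P(q,z).round(4))
E
```

```text
station [ 0.59919339 -0.17338072] 0.0566483126444494 resid [[0.002, 0.0013], [0.0019, -0.0012], [-0.002, -0.0026], [-0.0019, 0.0025]]
pNL [-0.0363  0.0923] [ 0.5577 -0.0832]
pFL [0.0486 0.0936] [ 0.6424 -0.0772]
pFR [ 0.0484 -0.033 ] [ 0.6493 -0.2036]
pNR [-0.0356 -0.0326] [ 0.5655 -0.2079]
gLn [-0.0589  0.0987] [ 0.5348 -0.0781]
gLf [0.087  0.0978] [ 0.6805 -0.0709]
gRn [-0.0599 -0.0382] [ 0.5415 -0.2149]
gRf [ 0.0877 -0.0383] [ 0.689  -0.2066]
stopL near [0.0847 0.0575] [ 0.6805 -0.1112]
stopL n2 [0.0845 0.0805] [ 0.679  -0.0882]
stopR n [ 0.0843 -0.0209] [ 0.6846 -0.1895]
stopR n2 [0.0835 0.0014] [ 0.6825 -0.1673]
paddle top [-0.032  -0.0907] [ 0.5724 -0.2658]
padbase [-0.0306 -0.104 ] [ 0.5746 -0.2789]
trkNL [-0.063  -0.0804] [ 0.5409 -0.2572]
trkNR [-0.0628 -0.1111] [ 0.5428 -0.2878]
trkFL [ 0.0494 -0.0819] [ 0.6532 -0.2523]
trkFR [ 0.0486 -0.1122] [ 0.6541 -0.2827]
vialb base [ 0.0933 -0.1042] [ 0.6982 -0.2721]
viala [-0.0421  0.12  ] [ 0.5503 -0.0559]
block [ 0.0354 -0.0549] [ 0.6376 -0.2261]
```

Call:
servo_tool(increments=[{"hand": 0.7, "dp": [0, 0, 0], "angular": [0, 0, 0.87]}, {"hand": 0.7, "dp": [0, 0, 0], "angular": [0, 0, 0.87]}, {"hand": 0.7, "dp": [0, 0, 0], "angular": [0, 0, 0.86]}, {"hand": 0.7, "dp": [1, -0.96, 0], "angular": [0, 0, 0]}, {"hand": 0.7, "dp": [1, -0.96, 0], "angular": [0, 0, 0]}, {"hand": 0.7, "dp": [1, -0.96, 0], "angular": [0, 0, 0]}, {"hand": 0.7, "dp": [1, -0.96, 0], "angular": [0, 0, 0]}, {"hand": 0.7, "dp": [1, -0.96, 0], "angular": [0, 0, 0]}, {"hand": 0.7, "dp": [1, -0.96, 0], "angular": [0, 0, 0]}, {"hand": 0.7, "dp": [1, -0.96, 0], "angular": [0, 0, 0]}])

```text
time: 1.35
tool_pos: [0.3102, -0.3775, 0.2269]
tcp_rot: [1.0, 0.028, -0.0, -0.0]
force: [0.3, -0.7, 0.7]
gripper_width: 0.701
finger_force: 0.0
```

Call:
servo_tool(increments=[{"hand": 0.7, "dp": [1, -0.96, 0], "angular": [0, 0, 0]}, {"hand": 0.7, "dp": [1, -0.96, 0], "angular": [0, 0, 0]}, {"hand": 0.7, "dp": [1, -0.96, 0], "angular": [0, 0, 0]}, {"hand": 0.7, "dp": [1, -0.96, 0], "angular": [0, 0, 0]}, {"hand": 0.7, "dp": [1, -0.96, 0], "angular": [0, 0, 0]}, {"hand": 0.7, "dp": [1, -0.96, 0], "angular": [0, 0, 0]}, {"hand": 0.7, "dp": [1, -0.96, 0], "angular": [0, 0, 0]}, {"hand": 0.7, "dp": [1, -0.96, 0], "angular": [0, 0, 0]}, {"hand": 0.7, "dp": [1, -0.96, 0], "angular": [0, 0, 0]}, {"hand": 0.7, "dp": [1, -0.96, 0], "angular": [0, 0, 0]}])

```text
time: 2.6
tool_pos: [0.4989, -0.1746, 0.2268]
tcp_rot: [1.0, 0.028, -0.001, -0.0]
force: [-0.6, -0.2, -0.1]
gripper_width: 0.7
finger_force: 0.0
```

Call:
servo_tool(increments=[{"hand": 0.7, "dp": [0.63, -0.64, 0], "angular": [0, 0, 0]}, {"hand": 0.7, "dp": [0.63, -0.64, 0], "angular": [0, 0, 0]}, {"hand": 0.7, "dp": [0, 0, 1], "angular": [0, 0, 0]}, {"hand": 0.7, "dp": [0, 0, 1], "angular": [0, 0, 0]}, {"hand": 0.7, "dp": [0, 0, 1], "angular": [0, 0, 0]}, {"hand": 0.7, "dp": [0, 0, 1], "angular": [0, 0, 0]}, {"hand": 0.7, "dp": [0, 0, 0.5], "angular": [0, 0, 0]}, {"hand": 0.7, "dp": [0, 0, 0], "angular": [0, 0, 0]}, {"hand": 0.7, "dp": [0, 0, 0], "angular": [0, 0, 0]}, {"hand": 0.7, "dp": [0, 0, 0], "angular": [0, 0, 0]}])

```text
time: 3.85
tool_pos: [0.5229, -0.1487, 0.1386]
tcp_rot: [1.0, 0.028, 0.001, 0.0]
force: [0.3, -0.4, -0.3]
gripper_width: 0.699
finger_force: 0.0
```

```bash
cat >> h.py <<'E'
from scipy.spatial.transform import Rotation as Ro
def wrist(name):
    from plant import ctrl
    import cv2,pickle
    s=ctrl.state();f=ctrl.grab_frame('wrist')
    cv2.imwrite(f'pics/{name}.png',f['image'][:,:,::-1])
    T=np.eye(4);T[:3,:3]=Ro.from_quat(s['tcp_rot']).as_matrix();T[:3,3]=s['tool_pos']
    W=T@np.array(f['tool_from_camera'])
    f['R']=W[:3,:3].T;f['t']=-W[:3,:3].T@W[:3,3]
    pickle.dump(f,open(name+'.pkl','wb'));print(s['time'],s['tool_pos'],s['force'])
C=np.array([.5992,-.1734]);yaw=.0566;Rz=np.array([[np.cos(yaw),-np.sin(yaw)],[np.sin(yaw),np.cos(yaw)]])
def st(p):return (np.array(p)[:2]-C)@Rz
E
python3 -c "
from h import *
wrist('w1')"
```

```text
3.85 [ 0.52289191 -0.14873315  0.13859635] [ 0.26829828 -0.43561391 -0.31554308]
```

View pics/w1.png

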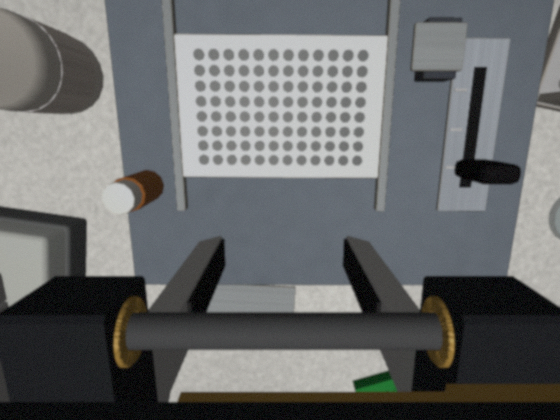

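Wrist view: the plate's near edge runs from (184,178) to (379,178). The fingers sit centred between the guides, whose ends are at (181,210) and (381,210). The paddle is at (488,172).

```bash
python3 - <<'E'
import pickle
from h import *
f=pickle.load(open('w1.pkl','rb'))
for n,uv,z in[('pNL',(184,177),.0735),('pNR',(379,177),.0735),('pFL',(176,35),.0735),('pFR',(386,36),.0735),('gL',(181,210),.068),('gR',(381,210),.068),('trkNL',(438,210),.063),('trkNR',(487,211),.063),('padtopNL',(457,163),.102),('padtopNL2',(460,178),.102),('padtopNR',(518,183),.102)]:
    p=ray(f,uv,z);print(n,p[:2].round(4),st(p).round(4))
print(st([.5229,-.1487]))
E
```

```text
pNL [ 0.5544 -0.0819] [-0.0395  0.0939]
pNR [ 0.5618 -0.2101] [-0.0395 -0.0346]
pFL [ 0.64   -0.0782] [0.0461 0.0928]
pFR [ 0.6467 -0.2038] [ 0.0457 -0.033 ]
gL [ 0.5304 -0.078 ] [-0.0633  0.0991]
gR [ 0.5383 -0.216 ] [-0.0633 -0.039 ]
trkNL [ 0.5394 -0.2577] [-0.0645 -0.0808]
trkNR [ 0.5406 -0.2924] [-0.0652 -0.1155]
padtopNL [ 0.5761 -0.2452] [-0.0271 -0.0704]
padtopNL2 [ 0.5677 -0.2485] [-0.0357 -0.0732]
padtopNR [ 0.5667 -0.2825] [-0.0386 -0.1071]
[-0.07478054  0.02897672]
```

Call:
servo_tool(increments=[{"hand": 0.7, "dp": [0, 0, 0.9], "angular": [0, 0, 0]}, {"hand": 0.7, "dp": [0, 0, 0.9], "angular": [0, 0, 0]}, {"hand": 0.7, "dp": [0, 0, 0.8], "angular": [0, 0, 0]}, {"hand": 0.7, "dp": [0, 0, 0], "angular": [0, 0, 0]}, {"hand": 0.7, "dp": [0.5, 0, 0], "angular": [0, 0, 0]}, {"hand": 0.7, "dp": [0.5, 0, 0], "angular": [0, 0, 0]}, {"hand": 0.7, "dp": [0.3, 0, 0], "angular": [0, 0, 0]}, {"hand": 0.7, "dp": [0.2, 0, 0], "angular": [0, 0, 0]}, {"hand": 0.7, "dp": [0.2, 0, 0], "angular": [0, 0, 0]}, {"hand": 0.7, "dp": [0.2, 0, 0], "angular": [0, 0, 0]}])

```text
time: 5.15
tool_pos: [0.5604, -0.1464, 0.0855]
tcp_rot: [1.0, 0.028, -0.0, 0.0]
force: [-0.7, -0.8, 2.1]
gripper_width: 0.7
finger_force: 0.4
```

Call:
servo_tool(increments=[{"hand": 0.7, "dp": [0.2, 0, 0], "angular": [0, 0, 0]}, {"hand": 0.7, "dp": [0.2, 0, 0], "angular": [0, 0, 0]}, {"hand": 0.7, "dp": [0.2, 0, 0], "angular": [0, 0, 0]}, {"hand": 0.7, "dp": [0.2, 0, 0], "angular": [0, 0, 0]}, {"hand": 0.7, "dp": [0.1, 0, 0], "angular": [0, 0, 0]}, {"hand": 0.7, "dp": [0.1, 0, 0], "angular": [0, 0, 0]}, {"hand": 0.7, "dp": [0.1, 0, 0], "angular": [0, 0, 0]}, {"hand": 0.7, "dp": [0.05, 0, 0], "angular": [0, 0, 0]}, {"hand": 0.7, "dp": [0.05, 0, 0], "angular": [0, 0, 0]}, {"hand": 0.7, "dp": [0.05, 0, 0], "angular": [0, 0, 0]}])

```text
time: 6.4
tool_pos: [0.5836, -0.145, 0.0855]
tcp_rot: [1.0, 0.028, -0.002, -0.0]
force: [-7.2, 0.5, 4.5]
gripper_width: 0.698
finger_force: 3.7
```

```bash
python3 -c "
from h import *
wrist('w2')"
```

```text
6.4 [ 0.58356109 -0.14497333  0.08547535] [-7.20445166  0.50505084  4.50272822]
```

View pics/w2.png

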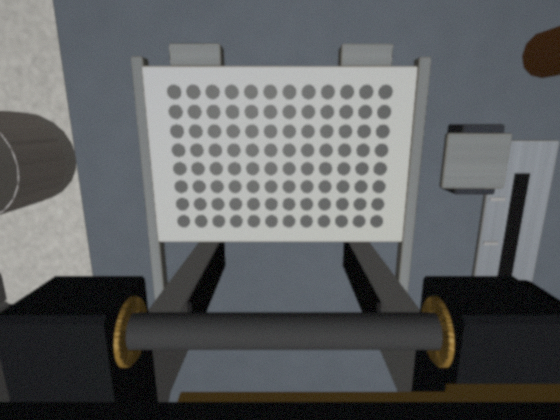

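The plate's far edge (row 67) meets the two stops (bottoms at row ~66), and the force is 7 N. I'll press slightly more to confirm it is seated.

Call:
servo_tool(increments=[{"hand": 0.7, "dp": [0.05, 0, 0], "angular": [0, 0, 0]}, {"hand": 0.7, "dp": [0.05, 0, 0], "angular": [0, 0, 0]}, {"hand": 0.7, "dp": [0.05, 0, 0], "angular": [0, 0, 0]}, {"hand": 0.7, "dp": [0, 0, 0], "angular": [0, 0, 0]}, {"hand": 0.7, "dp": [0, 0, 0], "angular": [0, 0, 0]}, {"hand": 0.7, "dp": [0, 0, 0], "angular": [0, 0, 0]}, {"hand": 0.7, "dp": [0, 0, 0], "angular": [0, 0, 0]}, {"hand": 0.7, "dp": [0, 0, 0], "angular": [0, 0, 0]}, {"hand": 0.7, "dp": [0, 0, 0], "angular": [0, 0, 0]}, {"hand": 0.7, "dp": [0, 0, 0], "angular": [0, 0, 0]}])

```text
time: 7.7
tool_pos: [0.5838, -0.1449, 0.0855]
tcp_rot: [1.0, 0.028, -0.005, -0.0]
force: [-12.2, 0.9, 8.4]
gripper_width: 0.698
finger_force: 6.7
```

Call:
servo_tool(increments=[{"hand": 0.7, "dp": [-0.15, 0, 0], "angular": [0, 0, 0]}, {"hand": 0.7, "dp": [-0.8, 0, 0], "angular": [0, 0, 0]}, {"hand": 0.7, "dp": [-0.9, 0, 0], "angular": [0, 0, 0]}, {"hand": 0.7, "dp": [-0.8, 0, 0], "angular": [0, 0, 0]}, {"hand": 0.7, "dp": [0, 0, -1], "angular": [0, 0, 0]}, {"hand": 0.7, "dp": [0, 0, -1], "angular": [0, 0, 0]}, {"hand": 0.3, "dp": [0, 0, -1], "angular": [0, 0, 0]}, {"hand": 0, "dp": [0, 1, 0], "angular": [0, 0, 0]}, {"hand": 0, "dp": [0, 1, 0], "angular": [0, 0, 0]}, {"hand": 0, "dp": [0, 1, 0], "angular": [0, 0, 0]}])

```text
time: 8.95
tool_pos: [0.5382, -0.2094, 0.144]
tcp_rot: [1.0, 0.028, -0.001, -0.0]
force: [0.3, 1.1, -0.6]
gripper_width: 0.308
finger_force: 0.0
```

Call:
servo_tool(increments=[{"hand": 0, "dp": [0, 1, 0], "angular": [0, 0, 0]}, {"hand": 0, "dp": [0, 1, 0], "angular": [0, 0, 0]}, {"hand": 0, "dp": [0, 1, 0], "angular": [0, 0, 0]}, {"hand": 0, "dp": [0, 0.25, 0], "angular": [0, 0, 0]}, {"hand": 0, "dp": [0, 0, 0], "angular": [0, 0, 0]}, {"hand": 0, "dp": [0, 0, 0], "angular": [0, 0, 0]}, {"hand": 0, "dp": [0, 0, 0], "angular": [0, 0, 0]}, {"hand": 0, "dp": [0, 0, 0], "angular": [0, 0, 0]}, {"hand": 0, "dp": [0, 0, 0], "angular": [0, 0, 0]}, {"hand": 0, "dp": [0, 0, 0], "angular": [0, 0, 0]}])

```text
time: 10.2
tool_pos: [0.5424, -0.2724, 0.1455]
tcp_rot: [1.0, 0.028, 0.0, 0.0]
force: [-0.5, -0.4, -0.1]
gripper_width: 0.001
finger_force: 0.0
```

```bash
python3 -c "
from h import *
wrist('w3')
from plant import ctrl
print(st(ctrl.state()['tool_pos']))"
```

```text
10.2 [ 0.54240051 -0.27244418  0.14553944] [-0.48210113 -0.36077419 -0.12786198]
[-0.06235367 -0.09572337]
```

View pics/w3.png

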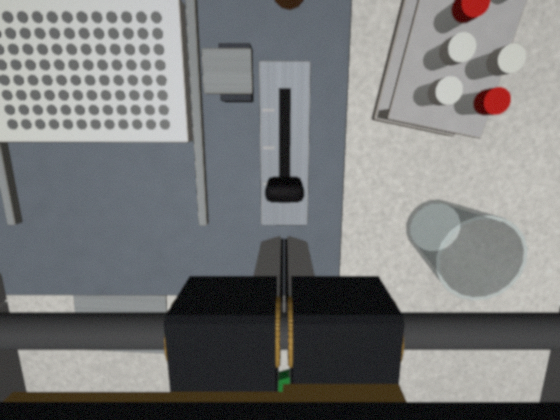

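The fingers (col 284) line up with the paddle (col 285). The plate still looks home. Next I descend and push.

Call:
servo_tool(increments=[{"hand": 0, "dp": [0, 0, 0.8], "angular": [0, 0, 0]}, {"hand": 0, "dp": [0, 0, 0.8], "angular": [0, 0, 0]}, {"hand": 0, "dp": [0, 0, 0.7], "angular": [0, 0, 0]}, {"hand": 0, "dp": [0, 0, 0], "angular": [0, 0, 0]}, {"hand": 0, "dp": [0.25, 0, 0], "angular": [0, 0, 0]}, {"hand": 0, "dp": [0.25, 0, 0], "angular": [0, 0, 0]}, {"hand": 0, "dp": [0.2, 0, 0], "angular": [0, 0, 0]}, {"hand": 0, "dp": [0.2, 0, 0], "angular": [0, 0, 0]}, {"hand": 0, "dp": [0.2, 0, 0], "angular": [0, 0, 0]}, {"hand": 0, "dp": [0.2, 0, 0], "angular": [0, 0, 0]}])

```text
time: 11.5
tool_pos: [0.5686, -0.2714, 0.1]
tcp_rot: [1.0, 0.028, 0.0, 0.0]
force: [-0.2, 0.1, 0.8]
gripper_width: 0.007
finger_force: 0.9
```

Call:
servo_tool(increments=[{"hand": 0, "dp": [0.2, 0, 0], "angular": [0, 0, 0]}, {"hand": 0, "dp": [0.2, 0, 0], "angular": [0, 0, 0]}, {"hand": 0, "dp": [0.2, 0, 0], "angular": [0, 0, 0]}, {"hand": 0, "dp": [0.2, 0, 0], "angular": [0, 0, 0]}, {"hand": 0, "dp": [0.2, 0, 0], "angular": [0, 0, 0]}, {"hand": 0, "dp": [0.2, 0, 0], "angular": [0, 0, 0]}, {"hand": 0, "dp": [0.1, 0, 0], "angular": [0, 0, 0]}, {"hand": 0, "dp": [0.1, 0, 0], "angular": [0, 0, 0]}, {"hand": 0, "dp": [0, 0, 0], "angular": [0, 0, 0]}, {"hand": 0, "dp": [0, 0, 0], "angular": [0, 0, 0]}])

```text
time: 12.75
tool_pos: [0.5966, -0.2695, 0.0997]
tcp_rot: [1.0, 0.028, 0.0, 0.0]
force: [0.1, -0.1, 0.1]
gripper_width: 0.006
finger_force: 0.0
```

Call:
servo_tool(increments=[{"hand": 0, "dp": [0.15, 0, 0], "angular": [0, 0, 0]}, {"hand": 0, "dp": [0.1, 0, 0], "angular": [0, 0, 0]}, {"hand": 0, "dp": [0.1, 0, 0], "angular": [0, 0, 0]}, {"hand": 0, "dp": [0.05, 0, 0], "angular": [0, 0, 0]}, {"hand": 0, "dp": [0.05, 0, 0], "angular": [0, 0, 0]}, {"hand": 0, "dp": [0, 0, 0], "angular": [0, 0, 0]}, {"hand": 0, "dp": [0, 0, 0], "angular": [0, 0, 0]}, {"hand": 0, "dp": [0, 0, 0], "angular": [0, 0, 0]}, {"hand": 0, "dp": [0, 0, 0], "angular": [0, 0, 0]}, {"hand": 0, "dp": [0, 0, 0], "angular": [0, 0, 0]}])

```text
time: 14.0
tool_pos: [0.6052, -0.269, 0.0995]
tcp_rot: [1.0, 0.028, -0.0, 0.0]
force: [-0.3, 0.7, 0.4]
gripper_width: 0.003
finger_force: 0.3
```

Call:
servo_tool(increments=[{"hand": 0, "dp": [0.05, 0, 0], "angular": [0, 0, 0]}, {"hand": 0, "dp": [0.05, 0, 0], "angular": [0, 0, 0]}, {"hand": 0, "dp": [0.05, 0, 0], "angular": [0, 0, 0]}, {"hand": 0, "dp": [0, 0, 0], "angular": [0, 0, 0]}, {"hand": 0, "dp": [0, 0, 0], "angular": [0, 0, 0]}, {"hand": 0, "dp": [0, 0, 0], "angular": [0, 0, 0]}, {"hand": 0, "dp": [0, 0, 0], "angular": [0, 0, 0]}, {"hand": 0, "dp": [0, 0, 0], "angular": [0, 0, 0]}, {"hand": 0, "dp": [0, 0, 0], "angular": [0, 0, 0]}, {"hand": 0, "dp": [0, 0, 0], "angular": [0, 0, 0]}])

```text
time: 15.25
tool_pos: [0.6055, -0.269, 0.0995]
tcp_rot: [1.0, 0.028, -0.003, -0.0]
force: [-8.6, -0.5, 3.7]
gripper_width: 0.001
finger_force: 4.3
```

```bash
python3 -c "
from h import *
wrist('w4')"
```

```text
15.25 [ 0.6055309  -0.26901052  0.0995195 ] [-8.56219597 -0.54090801  3.7206344 ]
```

View pics/w4.png

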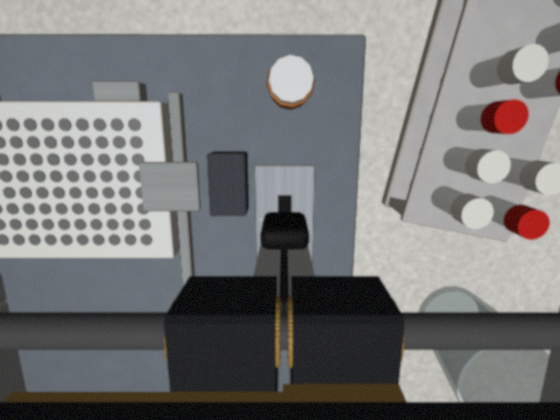

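The lever is against its hard end (8.6 N, no further travel), and the tongue lies over the plate's right edge at (168,187). I'll back off, lift, and check.

Call:
servo_tool(increments=[{"hand": 0, "dp": [-0.15, 0, 0], "angular": [0, 0, 0]}, {"hand": 0, "dp": [-0.5, 0, 0], "angular": [0, 0, 0]}, {"hand": 0, "dp": [-0.9, 0, 0], "angular": [0, 0, 0]}, {"hand": 0, "dp": [-0.9, 0, 0], "angular": [0, 0, 0]}, {"hand": 0, "dp": [0, 0, -1], "angular": [0, 0, 0]}, {"hand": 0, "dp": [0, 0, -1], "angular": [0, 0, 0]}, {"hand": 0, "dp": [0, 0, -1], "angular": [0, 0, 0]}, {"hand": 0, "dp": [-0.5, -0.5, -1], "angular": [0, 0, 0]}, {"hand": 0, "dp": [-0.5, -0.5, -1], "angular": [0, 0, 0]}, {"hand": 0, "dp": [0, 0, 0], "angular": [0, 0, 0]}])

```text
time: 16.55
tool_pos: [0.5388, -0.2527, 0.2024]
tcp_rot: [1.0, 0.029, 0.002, 0.001]
force: [0.1, -0.2, 0.5]
gripper_width: 0.006
finger_force: 0.0
```

```bash
python3 -c "
from h import *
wrist('w5')"
```

```text
16.55 [ 0.53877499 -0.25272977  0.20237526] [ 0.10256237 -0.15202047  0.46448474]
```

View pics/w5.png

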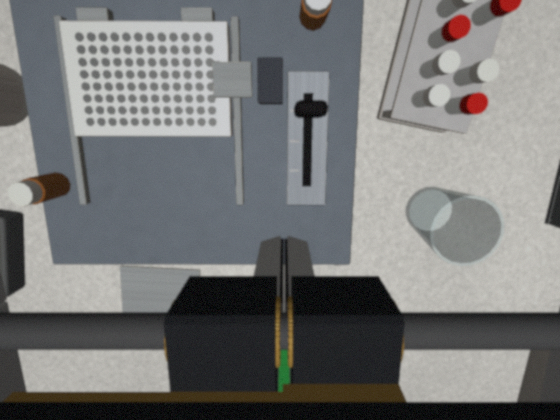

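The plate is against both stops (row ~20). The lever has stayed at the far end of its slot (310,108), with the tongue over the plate at (231,78). The vials, rack, beaker and spatula look unmoved.

```bash
python3 -c "
from plant import ctrl
print(ctrl.hand_in())"
```

```text
the job is handed in; nothing more can be done
None
```

The job is handed in at about 16.6 s of the 38 s: the plate is home against both far stops, the lever has stayed at its second and last stop with the tongue over the plate's right edge, and nothing else appears to have moved.

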